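Pack the last tin and latch the case

ROBOT

A 6-joint arm with a two-finger parallel gripper is mounted at the origin on the work surface. World frame = base frame: x ahead of the robot, y to its left, z up, the work surface at z = 0. Lengths are in m, angles in degrees, forces in N, time in s.
With the tool pointing down it reaches from about 0.4 to 0.825 m from the base axis. Payload 7 kg.
Tool frame: the origin (TCP) lies midway between the tips of the shut fingers; the grasp point (between the pads) lies ctrl.grasp_offset behind it (ctrl.grasp_offset is the distance from the TCP to the grasp point, in m); z points along the fingers, y is the line along which they close (so a half turn about z gives the same grasp; the last joint's range is limited). The gripper opens to 88 mm and grips with 3 to 60 N. Pads are 19 mm wide; open, the fingers measure 130 mm over their backs; the gripper's body (78 mm by 193 mm) begins 47 mm behind the grasp point.
Start: joints at [-46.576, 20.546, 0.682, 0, -70.136, -16.507], TCP at [0.306, -0.602, 0.227] pointing down, gripper open.
Joint ranges: [-176.03, 176.03], [-82.01, 121.73], [-58.28, 71.71], [-173.87, 95.51], [-174.79, -0.11], [-173.66, 173.66]. Speed limits (degrees/s): [136.94, 136.94, 172.46, 180, 180, 180].

INTERFACE

Orientations are given as [roll, pitch, yaw] about the fixed x, y, z axes, in that order (R = Rz(yaw) Ry(pitch) Rx(roll)).
In Python, from plant import ctrl gives the robot as it stands. The module is installed in compiled form; this text tells all that it offers.
- The arm moves only by the tool send_rows, never from a script. Its argument "increments" is a list that holds one entry, the list of rows, each a list of 4 numbers: the shift along the world's x, y, z normalised to -1 to 1, where 1 is 0.2 m, then the turn about the world's z normalised to -1 to 1, where 1 is 1.5 rad. In form: [[[x, y, z, roll], ...]]. A call has 1 to 12 rows; each row is the pose to reach, as a shift and turn from the pose commanded when the call began; what a row does not reach only later rows make up. A row lasts 1/8 s, in which the tool goes at most 62.5 mm and 10.7 degrees, less where a joint would pass 70% of its speed; a pose out of reach is approached as far as the arm can. A call with a number of a shift or a turn outside -1 to 1 is refused whole. A call with a gripper value outside its range is refused whole. "jaw" is the opening, from 0 (shut) to 1 (fully open), set as the call begins (left out, the last holds). The fingers move at their own pace and stop on an object; the grip force is fixed at half the most. Time passes only in rows, so rows that repeat a pose let the fingers close. It gives the time, the measured TCP pose, the force, the opening and the grip force at its end, in the units of the state.
- ctrl.get_obs(): the state, without advancing time (a new reading comes with each control period).
- ctrl.snapshot(name): name is "side" or "top"; returns the picture (384x512x3 uint8, red, green, blue); there is no depth.
- ctrl.calibration(name): a dict with "mtx" (3x3 intrinsics, pixels), "k1" (the pictures are not rectified: a ray, as slopes to the right and down, at radius r is drawn at 1 + k1 r^2 times it, then the intrinsics apply), "eye" and "attitude" of the camera in the world. Camera axes: x right, y up, looking along -z (the intrinsics and any distortion apply to the point x, -y, -z); pixel columns grow to the right and rows downward; lengths in m; the calibration is good to about 2 mm. A picture is of the moment at which its call begins. calibration takes no time and is no camera call.
- ctrl.close_job(): hands the job in; it is judged then, once.
Trained networks look in the newest picture that a camera, given by its name, has taken for a name from the list of things; names that differ only in an ending like _2 or _b are one class to them, and where a whole thing is asked for, a point or a joint stands for the part that bears it (a point fixed in the world has none). Each returns a list of dicts, best first, with "conf" (0 to 1); they miss things now and then, are a little off and sometimes report something else, mostly with a low value. They report only what shows in the picture. A call takes as long as a camera call. They do not tell look-alikes from the thing itself.
- ctrl.trace(thing, camera): "mask" (384x512 bool, what is visible of it) and "bbox" ([left, top, right, bottom] in pixels, round what is visible of it).
- ctrl.spot_point(thing, camera): "pixel" ([row, column] in pixels: a listed point, or the origin of a listed thing).
The state is a dict: "clock": time; "joint_pos": joint angles; "qvel": joint speeds; "tau": joint torques, N m; "tool_pos": TCP position; "orientation": TCP orientation; "force": force on the tool from outside, world axes, zero at the start; "moment": the same for the moment, N m; "opening": finger opening in m; "gripper_force": force on a finger pad.
Only numpy, scipy, OpenCV 4.12 (cv2) and the standard library are available. Lean on these libraries where they do the work, as an engineer would, in place of code of your own. Each camera call takes 0.05 s, during which the arm holds its last target. There are 200 camera calls.

TASK

Stand the gold tin upright in the free middle pocket of the packing case, set down without dropping it; then shut the lid fully, and only then swing the red hasp over the staple until it lies flat on the lid. Leave the blue tin and the empty tin standing on the table where they are.

Things in the scene. Friction and masses are not known exactly. Their poses are not given: they have to be found in the camera images.
- tin: the tin to pack: closed gold-coloured cylinder, 64 mm diameter, 80 mm high, about 0.28 kg, standing on the table. Origin at the centre of its underside, z up along its axis
- tin_blue: closed blue tin, 64 mm diameter, 80 mm high, stands on the table near the gold one, not to be disturbed. Origin at the centre of its underside
- tin_empty: empty open bare-metal tin, 64 mm diameter, 80 mm high, stands near the gold one, not to be disturbed. Origin at the centre of its underside. The three tins swap places from run to run and stand at least 100 mm apart, centre to centre
- case: fixed plywood case, outside 330 x 136 mm along its x, y, walls 8 mm thick, 92 mm high. Origin: centre of underside; x points away from the robot (yaw within 0.3), lid hinge on +y side, hasp on -y. Three square pockets 76 mm wide in a row along x at -95, 0, +95 mm; silver tins (64 x 80 mm) fill the outer two. Load gripping along the case's x: open lid and hasp stand close on +y and -y
- pocket (a point): centre of the free middle pocket's floor (8 mm above the table), axes as the case; the cardboard insert around the pocket is 35 mm high from this floor, the case's rim 84 mm
- lid (a joint): lid angle in rad: 0 shut flat on the rim, 1.57 upright, more leans outward to the case's +y; starts between 1.95 and 2.35. The hinge is stiff: the lid stays where it is left and takes about 1 to 3 N at its free edge to close
- lid_hinge (a point): middle of the lid's hinge line (along case x), 68 mm in +y from the case's origin, 92 mm up. Lid: plywood board 330 mm long, 136 mm from hinge to free edge, 8 mm thick, underside on the hinge line, no handle: push its outer face. Shut, its top lies 100 mm above the table; a wire staple stands 13 mm out of the outer face at mid length, 20 mm from the free edge
- lid_edge (a point): middle of the lid's free edge, at half its thickness; moves with the lid
- hasp (a joint): hasp angle in rad: 0 lying flat on the shut lid with the staple through its slot, 1.57 upright, more leans outward to the case's -y; starts between 1.6 and 2.2. Stiff hinge: stays where it is left, about 1.5 N at its tip moves it. No spring or click
- hasp_hinge (a point): middle of the hasp's hinge line (along case x), on a dark bracket on the -y wall, 78 mm in -y from the case's origin, 102 mm up. Hasp: red strap 30 mm wide, 4 mm thick, hinge line at half thickness, 64 mm long from the hinge; slot from 18 to 42 mm, staple comes through at 22 to 38 mm; push and press its solid end beyond 42 mm
- hasp_tip (a point): middle of the hasp's free end, 64 mm from its hinge; moves with the hasp
There are look-alikes about, which are no part of the job. What is shaped like the tin but purple is not meant.

How it is judged:
By the outcome, as a careful person would: the job done as asked, in the order asked, and still so for the second after the job is handed in, with the robot touching nothing.
It also fails if it takes over 70 s, if anything falls off the work surface, if the arm or the gripper's body presses on something with over 40 N, if the wrist force passes 120 N, or if a joint passes its speed limit or range.

## Working session

There is one attempt and no reset: what is moved stays moved. The work goes in short steps, Python scripts to look and compute and a tool call to move; the robot and the scene stay as the last step left them, time stands still between calls to the robot, and variables do not carry over. Pictures are saved under pics/ and viewed, at most 10 in all, crops included, and the job is handed in when it is done.

Besides the shell and the picture viewer there is one more tool, called after "Emit:" as name([rows], argument=value, ...), one row to a line, values as JSON. send_rows: Moves the arm, as the interface text tells. Its arguments: {"type":"object","properties":{"increments":{"type":"array"},"jaw":{"type":"number"}},"required":["increments"]}

```bash
mkdir -p pics
cat > h.py <<'E'
import numpy as np, cv2
from plant import ctrl
def cam(n):
    c=ctrl.calibration(n); return np.array(c["mtx"]),c["k1"],np.array(c["eye"]),np.array(c["attitude"])
def R_of(a):
    from scipy.spatial.transform import Rotation as R
    a=np.array(a)
    return a if a.shape==(3,3) else R.from_euler('xyz',a,degrees=True).as_matrix()
def ray(n,row,col):
    K,k,e,a=cam(n)
    p=cv2.undistortPoints(np.array([[[col,row]]],float),K,np.array([k,0,0,0.]))[0,0]
    return e,R_of(a)@np.array([p[0],-p[1],-1])
def onz(n,row,col,z):
    e,d=ray(n,row,col); return e+d*(z-e[2])/d[2]
def proj(n,P):
    K,k,e,a=cam(n); q=R_of(a).T@(np.array(P)-e)
    x=np.array([q[0],-q[1]])/-q[2]; x=x*(1+k*(x@x)); u=K[:2,:2]@x+K[:2,2]; return u[1],u[0]
def tri(r1,c1,r2,c2):
    e1,d1=ray("side",r1,c1); e2,d2=ray("top",r2,c2)
    s=np.linalg.lstsq(np.c_[d1,-d2],e2-e1,rcond=None)[0]
    a,b=e1+s[0]*d1,e2+s[1]*d2; return (a+b)/2,np.linalg.norm(a-b)
E
python3 - <<'E'
from h import *
np.set_printoptions(precision=4,suppress=True)
for n in("side","top"):
    print(n,ctrl.calibration(n))
    cv2.imwrite(f"pics/{n}0.png",ctrl.snapshot(n)[:,:,::-1])
    for t in("tin","tin_blue","tin_empty","case","lid","hasp"):
        print(t,[(round(d["conf"],2),np.round(d["bbox"])) for d in ctrl.trace(t,n)][:4])
    for t in("tin","case","pocket","lid_hinge","lid_edge","hasp_hinge","hasp_tip"):
        print(t,[(round(d["conf"],2),np.round(d["pixel"],1)) for d in ctrl.spot_point(t,n)][:3])
o=ctrl.get_obs();print(o,ctrl.grasp_offset)
E
```

```text
side {'mtx': array([[406.9271,   0.    , 255.5061],
       [  0.    , 406.9271, 196.4722],
       [  0.    ,   0.    ,   1.    ]]), 'k1': -0.11326642964681866, 'eye': array([0.2358, 0.6292, 0.815 ]), 'attitude': array([  47.9884,    1.1194, -158.6153])}
tin [(0.96, array([266., 124., 288., 157.])), (0.37, array([106., 221., 292., 344.]))]
tin_blue [(0.96, array([284., 171., 305., 208.]))]
tin_empty [(0.85, array([240., 157., 260., 192.])), (0.38, array([107., 218., 291., 348.]))]
case [(0.59, array([104., 217., 287., 347.]))]
lid [(0.96, array([108., 228., 247., 327.]))]
hasp [(0.75, array([230., 219., 246., 245.]))]
tin [(0.97, array([152.3, 277.5])), (0.57, array([172.6, 295.1]))]
case [(0.81, array([287.2, 218. ]))]
pocket [(0.8, array([286.6, 216.2]))]
lid_hinge [(0.72, array([242.5, 235.9])), (0.65, array([184.9, 251.6])), (0.55, array([284.6, 190.6]))]
lid_edge [(0.65, array([265.3, 159.8]))]
hasp_hinge [(0.9, array([242.1, 232.8]))]
hasp_tip [(0.8, array([218.9, 239. ]))]
top {'mtx': array([[410.4317,   0.    , 253.4201],
       [  0.    , 410.4317, 195.5033],
       [  0.    
[... 689 characters left out ...]
)]
lid_hinge [(0.67, array([175.3, 101.8]))]
lid_edge [(0.8, array([160.2,  51.8])), (0.57, array([186.9, 141.3]))]
hasp_hinge [(0.87, array([195.9, 162.1]))]
hasp_tip [(0.47, array([194.9, 162.1]))]
{'clock': 1.4, 'joint_pos': array([-46.5743,  20.5445,   0.6819,   0.001 , -70.1359, -16.507 ]), 'qvel': array([ 0.0423,  0.0295, -0.076 ,  0.0502,  0.0036, -0.0429]), 'tau': array([ -0.0001, -58.2376,  29.3298,   7.0026,   0.0121,  -0.    ]), 'tool_pos': array([ 0.3056, -0.6019,  0.2266]), 'orientation': array([-179.9983,   -0.0005, -153.0809]), 'force': array([-0.1784,  0.433 , -0.0314]), 'moment': array([ 0.0256, -0.0135,  0.0423]), 'gripper_force': 0.0, 'opening': 0.08782638559258815} 0.0188
```

View pics/side0.png

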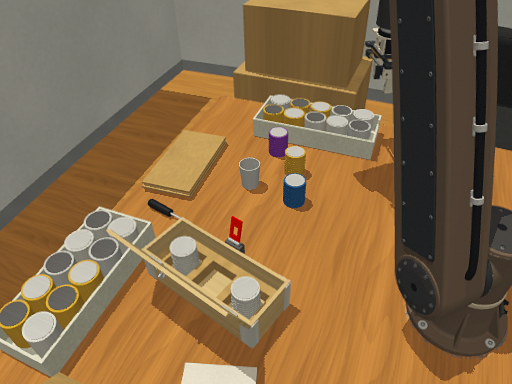

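View pics/top0.png

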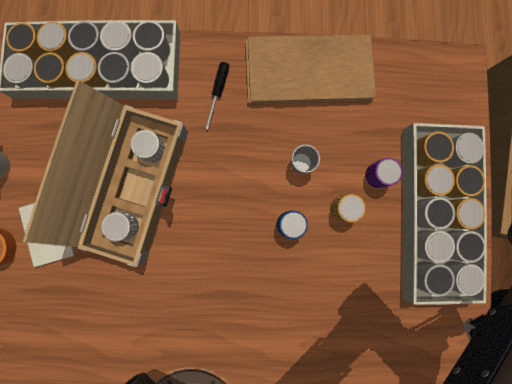

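The gold tin is at side (row 160, col 295) and top (row 208, col 350). Purple is the look-alike at side (140, 278), blue is at top (224, 292), and the empty tin is at top (158, 305). The case is open, with its pocket at top (187, 140) and the red hasp at top (196, 163).

```bash
cat > fit.py <<'E'
from h import *
from scipy.optimize import least_squares
def case_pts(p):
    x,y,w,l,h=p; c,s=np.cos(w),np.sin(w)
    f=lambda a,b,z:np.array([x+c*a-s*b,y+s*a+c*b,z])
    return dict(case=f(0,0,0),pocket=f(0,0,.008),lid_hinge=f(0,.068,.092),
      lid_edge=f(0,.068-.136*np.cos(l)+.004*np.sin(l)*1,.092+.136*np.sin(l)+.004*np.cos(l)),
      hasp_hinge=f(0,-.078,.102),hasp_tip=f(0,-.078+.064*np.cos(h),.102+.064*np.sin(h)),
      **{f"c{i}{j}":f(i*.165,j*.068,.092) for i in(-1,1) for j in(-1,1)},
      **{f"e{i}":f(i*.165,.068-.136*np.cos(l)+.008*np.sin(l)*0,.092+.136*np.sin(l)) for i in(-1,1)})
def fit(obs,x0):
    r=lambda p:np.concatenate([np.subtract(proj(n,case_pts(p)[t]),px) for n,t,px in obs])
    return least_squares(r,x0,loss="soft_l1")
def sil(n,x,y,r=.032,h=.08):
    t=np.linspace(0,6.283,40)
    P=[proj(n,(x+r*np.cos(a),y+r*np.sin(a),z))[::-1] for z in(0,h) for a in t]
    return cv2.convexHull(np.array(P,np.float32))
E
python3 - <<'E'
from fit import *
np.set_printoptions(precision=4,suppress=True)
obs=[]
for n in("side","top"):
    img=ctrl.snapshot(n)
    for t in("case","pocket","lid_hinge","lid_edge","hasp_hinge","hasp_tip"):
        d=ctrl.spot_point(t,n)
        if d and d[0]["conf"]>.6: obs.append((n,t,d[0]["pixel"]))
# eyeballed rim corners (row,col) from the top picture
obs+=[("top","c1-1",(122,184)),("top","c-1-1",(265,134)),("top","c-11",(247,78)),("top","e1",(84,77)),("top","e-1",(240,27))]
s=fit(obs,[.5,.17,-.3,2.1,1.8]); p=s.x; print(p)
for n,t,px in obs: print(n,t,np.round(np.subtract(proj(n,case_pts(p)[t]),px),1))
# gold tin by silhouettes of saturated pixels
ms={}
for n in("side","top"):
    ds=ctrl.trace("tin",n)
    for d in ds:
        b=np.array(d["bbox"]);c=img
        print(n,d["conf"],np.round(b),d["mask"].sum())
for nm,rc in(("gold",(208,351)),("blue",(224,292)),("empty",(158,305)),("purple",(172,388))): print(nm,onz("top",*rc,.08))
for nm,rc in(("gold",(152.5,295)),("blue",(182,294)),("empty",(163,250))): print(nm,onz("side",*rc,.08))
for n in("side","top"):
    v=ctrl.snapshot(n)[:,:,::-1].copy(); v=cv2.resize(v,None,fx=3,fy=3)
    P=case_pts(p)
    for t,q in P.items(): r,c=proj(n,q); cv2.circle(v,(int(3*c+1),int(3*r+1)),3,(255,0,255),-1)
    g=onz("top",208,351,.08); cv2.polylines(v,[(sil(n,g[0],g[1])*3+1).astype(int)],True,(0,255,0),1)
    a=v[330:1050,300:900] if n=="side" else v[240:810,60:600]
    b=v[360:660,690:990] if n=="side" else v[400:720,800:1220]
    cv2.imwrite(f"pics/{n}1.png",a); cv2.imwrite(f"pics/{n}1b.png",b)
a=[cv2.imread(f"pics/{n}1.png") for n in("side","top")]; b=[cv2.resize(cv2.imread(f"pics/{n}1b.png"),(400,300)) for n in("side","top")]
cv2.imwrite("pics/m1.png",np.vstack([np.hstack([cv2.resize(i,(400,300)) for i in b]),]))
cv2.imwrite("pics/m2.png",cv2.resize(np.hstack([cv2.resize(i,(400,480)) for i in a]),(800,480)))
cv2.imwrite("pics/m.png",cv2.resize(np.vstack([cv2.imread("pics/m2.png")[:,:],cv2.imread("pics/m1.png")]),(615,600)))
E
```

```text
[ 0.5506  0.1353 -0.2861  1.9843  1.8744]
side case [3.9 1.2]
side pocket [ 0.2 -1.7]
side lid_hinge [1.5 0.3]
side lid_edge [ 0.2 -1.4]
side hasp_hinge [-4.3  0.4]
side hasp_tip [0.2 0.7]
top case [-0.   2.9]
top pocket [ 3.1 -4. ]
top lid_hinge [-1.6  0.2]
top hasp_tip [-1.9  0. ]
top c1-1 [ 0.4 -1.4]
top c-1-1 [0.6 2.2]
top c-11 [-0.5  0.1]
top e1 [-4.3  4.2]
top e-1 [ 2.  -0.3]
side 0.85 [285. 146. 308. 175.] 561
side 0.79 [266. 126. 287. 155.] 530
top 0.83 [329. 194. 366. 221.] 819
top 0.68 [364. 155. 405. 188.] 867
gold [ 0.5072 -0.3557  0.08  ]
blue [ 0.4696 -0.2231  0.08  ]
empty [ 0.6176 -0.2507  0.08  ]
purple [ 0.5903 -0.4414  0.08  ]
gold [ 0.5065 -0.3548  0.08  ]
blue [ 0.4674 -0.2193  0.08  ]
empty [ 0.6164 -0.2584  0.08  ]
```

View pics/m2.png

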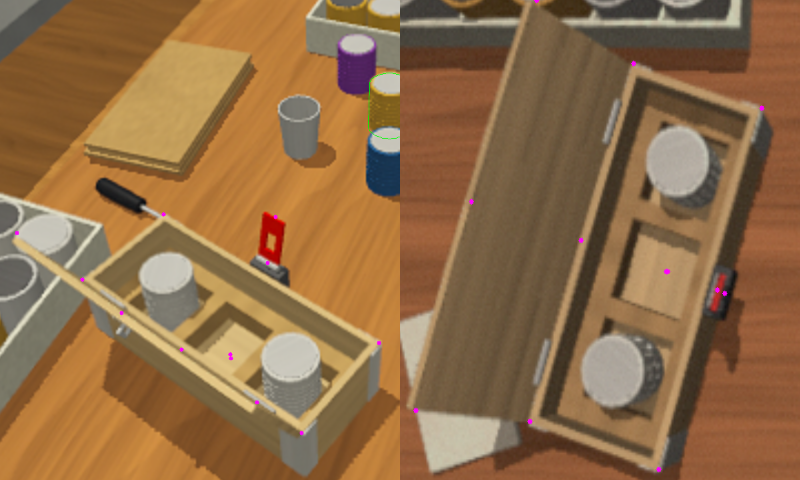

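View pics/m1.png

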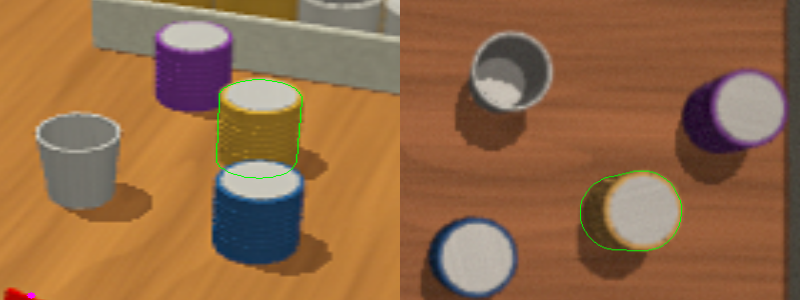

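Emit:
send_rows([
  [[0.25,0.25,0,0.12],[0.5,0.5,0,0.24],[0.75,0.75,0,0.36],[0.9,0.9,0,0.48],[1,1,0,0.543],[1,1,0,0.543],[1,1,0,0.543]],
], jaw=1)

```text
clock: 3.18
tool_pos: [0.5054, -0.4019, 0.2265]
orientation: [180.0, -0.0, -106.5]
force: [-0.3, -0.4, 0.5]
opening: 0.0874
gripper_force: 0.0
```

Run:
```python
from fit import *
p=np.array([.5506,.1353,-.2861]); c,s=np.cos(p[2]),np.sin(p[2])
for rc in((143.3,145.1),(226.9,116.3)):
    q=onz("top",*rc,.088)[:2]-p[:2]; print(np.round([c*q[0]+s*q[1],-s*q[0]+c*q[1]],4))
print(ctrl.get_obs()["tool_pos"],ctrl.get_obs()["orientation"])
```

```text
[ 0.0964 -0.0023]
[-0.0985  0.0008]
[ 0.50536027 -0.4019408   0.22651927] [ 1.79986546e+02 -4.41383308e-03 -1.06452512e+02]
```

Emit:
send_rows([
  [[0.008,0.232,0,0],[0.008,0.232,0,0],[0.008,0.232,-0.2,0],[0.008,0.232,-0.4,0],[0.008,0.232,-0.6,0],[0.008,0.232,-0.75,0],[0.008,0.232,-0.85,0],[0.008,0.232,-0.917,0],[0.008,0.232,-0.917,0]],
])

```text
clock: 4.3
tool_pos: [0.5063, -0.356, 0.0424]
orientation: [179.9, -0.0, -106.5]
force: [-0.4, 0.8, -0.4]
opening: 0.0878
gripper_force: 0.0
```

Emit:
send_rows([
  [[0,0,0,0],[0,0,0,0],[0,0,0,0],[0,0,0,0],[0,0,0,0],[0,0,0,0],[0,0,0,0],[0,0,0,0]],
], jaw=0)

```text
clock: 5.3
tool_pos: [0.5085, -0.3559, 0.0442]
orientation: [-179.8, -0.0, -106.4]
force: [2.2, -0.1, 6.3]
opening: 0.0638
gripper_force: 30.0
```

Emit:
send_rows([
  [[0,0,0.05,0],[0,0,0.2,0],[0,0,0.4,0],[0,0,0.6,0],[0,0,0.8,0],[0,0.1,1,0],[0,0.3,1,0],[0.05,0.5,1,0],[0.1,0.7,1,0],[0.2,0.9,1,0],[0.215,1,1,0]],
])

```text
clock: 6.68
tool_pos: [0.5496, -0.1534, 0.2424]
orientation: [179.9, -0.0, -106.3]
force: [-0.8, 0.4, -3.0]
opening: 0.0635
gripper_force: 30.0
```

Emit:
send_rows([
  [[0,0.2,0,0],[0,0.4,0,0],[0,0.6,0,0],[0,0.8,0,0],[0,1,0,0],[0,1,0,0]],
])

```text
clock: 7.42
tool_pos: [0.549, 0.0463, 0.2425]
orientation: [179.9, -0.0, -106.3]
force: [-0.0, -0.1, -2.6]
opening: 0.0635
gripper_force: 30.0
```

Emit:
send_rows([
  [[0,0.2,0,0],[0,0.35,0,0],[0,0.455,0,0],[0,0.455,0,0],[0,0.455,0,0]],
])

```text
clock: 8.05
tool_pos: [0.5499, 0.1348, 0.2429]
orientation: [180.0, -0.0, -106.4]
force: [-0.8, -1.0, -3.0]
opening: 0.0637
gripper_force: 30.0
```

Run:
```python
from fit import *
o=ctrl.get_obs();g=o["tool_pos"];print(g,o["orientation"],o["force"])
p=[.5506,.1353,-.2861,1.984,1.874]
for n in("side","top"):
    v=cv2.resize(ctrl.snapshot(n)[:,:,::-1],None,fx=3,fy=3)
    for t,q in case_pts(p).items(): r,c=proj(n,q); cv2.circle(v,(int(3*c+1),int(3*r+1)),2,(255,0,255),-1)
    t=np.linspace(0,6.283,40)
    for z in(-.043,.037):
        P=np.array([proj(n,(g[0]+.032*np.cos(a),g[1]+.032*np.sin(a),g[2]+z))[::-1] for a in t])
        cv2.polylines(v,[(P*3+1).astype(int)],True,(0,255,0),1)
    cv2.imwrite(f"pics/{n}2.png",v[330:1050,300:900] if n=="side" else v[240:810,60:600])
cv2.imwrite("pics/m3.png",np.hstack([cv2.resize(cv2.imread(f"pics/{n}2.png"),(400,480)) for n in("side","top")]))
```

```text
[0.54985464 0.1348003  0.24294658] [ 1.79964592e+02 -4.02970202e-02 -1.06432185e+02] [-0.78352833 -0.97702515 -3.00542682]
```

View pics/m3.png

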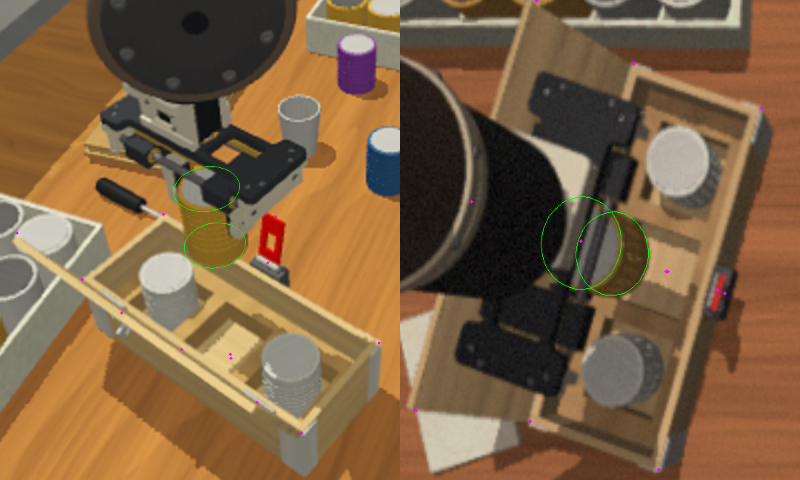

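The tin sits over the pocket and its projected outline matches. I'll lower it now.

Emit:
send_rows([
  [[0,0,-0.15,0],[0,0,-0.3,0],[0,0,-0.42,0],[0,0,-0.54,0],[0,0,-0.63,0],[0,0,-0.71,0],[0,0,-0.78,0],[0,0,-0.84,0],[0,0,-0.89,0],[0,0,-0.92,0],[0,0,-0.92,0]],
])

```text
clock: 9.52
tool_pos: [0.55, 0.1355, 0.0588]
orientation: [180.0, -0.0, -106.4]
force: [0.9, 0.0, -3.8]
opening: 0.0635
gripper_force: 30.0
```

Emit:
send_rows([
  [[0,0,-0.01,0],[0,0,-0.02,0],[0,0,-0.025,0],[0,0,-0.03,0],[0,0,-0.03,0]],
])

```text
clock: 10.15
tool_pos: [0.5501, 0.1355, 0.0531]
orientation: [180.0, -0.0, -106.4]
force: [0.0, 0.3, -3.4]
opening: 0.0637
gripper_force: 30.0
```

Emit:
send_rows([
  [[0,0,-0.005,0],[0,0,-0.008,0],[0,0,-0.008,0]],
])

```text
clock: 10.52
tool_pos: [0.5503, 0.1356, 0.0522]
orientation: [-180.0, 0.0, -106.4]
force: [-2.3, 0.1, 3.5]
opening: 0.0636
gripper_force: 30.0
```

Emit:
send_rows([
  [[0,0,0,0],[0,0,0,0],[0,0,0,0],[0,0,0,0]],
], jaw=0.82)

```text
clock: 11.02
tool_pos: [0.5502, 0.1355, 0.0515]
orientation: [-180.0, -0.0, -106.4]
force: [0.2, 0.3, 0.1]
opening: 0.0721
gripper_force: 0.0
```

Emit:
send_rows([
  [[0,0,0.05,0],[0,0,0.12,0],[0,0,0.25,0],[0,0,0.45,0],[0,0,0.7,0],[0,0,1,0],[0,0,1,0],[0,0,1,0]],
])

```text
clock: 12.02
tool_pos: [0.5499, 0.1356, 0.2525]
orientation: [-180.0, 0.1, -106.4]
force: [0.5, -0.0, -0.8]
opening: 0.0722
gripper_force: 0.0
```

Emit:
send_rows([
  [[-0.01,0.15,0,0],[-0.02,0.35,0,0],[-0.03,0.55,0,0],[-0.04,0.75,0,0],[-0.055,0.875,0,0],[-0.055,0.875,0,0],[-0.055,0.875,0,0]],
], jaw=0)

```text
clock: 12.9
tool_pos: [0.5389, 0.31, 0.251]
orientation: [180.0, -0.1, -106.4]
force: [0.7, -0.5, -0.7]
opening: 0.0076
gripper_force: 0.0
```

```bash
cat > path.py <<'E'
from fit import *
P0=np.array([.5506,.1353]);w=-.2861
def W(a,b): c,s=np.cos(w),np.sin(w); return P0+[c*a-s*b,s*a+c*b]
def rows(pts,start):
    return [[round(v,3) for v in (np.array(q)-start)/.2]+[0] for q in pts]
E
python3 - <<'E'
from path import *
o=ctrl.get_obs();g=o["tool_pos"];print(g)
for n in("side","top"):
    v=cv2.resize(ctrl.snapshot(n)[:,:,::-1],None,fx=3,fy=3)
    cv2.imwrite(f"pics/{n}3.png",v[330:1050,300:900] if n=="side" else v[240:810,60:600])
cv2.imwrite("pics/m4.png",np.hstack([cv2.resize(cv2.imread(f"pics/{n}3.png"),(400,480)) for n in("side","top")]))
start=np.array([.5396,.3105,.252])
print("down",rows([[*W(-.06,.165),.195]],start))
s2=np.array([*W(-.06,.165),.195])
def tcp(th,r=None):
    if th>np.pi/2: y=.068-.136*np.cos(th)+.008*np.sin(th)+.0095; z=.195+ (0)
    else:
        r=.095+.008*min(1,th/1.57); y=.068-r*np.cos(th)+.008*np.sin(th)+.0095; z=.092+r*np.sin(th)+.008*np.cos(th)
    return [*W(-.06,y),z]
A=rows([tcp(t) for t in np.linspace(1.9,.9,12)],s2)
print("A",A); s3=s2+.2*np.array(A[-1][:3])
print("B",rows([tcp(t) for t in np.linspace(.82,0,11)],s3))
E
```

```text
[0.53886764 0.30997142 0.25103166]
down [[np.float64(0.0), np.float64(0.0), np.float64(-0.285), 0]]
A [[np.float64(-0.051), np.float64(-0.173), np.float64(0.0), 0], [np.float64(-0.067), np.float64(-0.228), np.float64(0.0), 0], [np.float64(-0.084), np.float64(-0.286), np.float64(0.0), 0], [np.float64(-0.101), np.float64(-0.345), np.float64(0.0), 0], [np.float64(-0.117), np.float64(-0.398), np.float64(0.0), 0], [np.float64(-0.13), np.float64(-0.443), np.float64(-0.002), 0], [np.float64(-0.143), np.float64(-0.487), np.float64(-0.009), 0], [np.float64(-0.156), np.float64(-0.53), np.float64(-0.019), 0], [np.float64(-0.168), np.float64(-0.572), np.float64(-0.034), 0], [np.float64(-0.18), np.float64(-0.612), np.float64(-0.053), 0], [np.float64(-0.191), np.float64(-0.651), np.float64(-0.075), 0], [np.float64(-0.202), np.float64(-0.687), np.float64(-0.1), 0]]
B [[np.float64(-0.009), np.float64(-0.029), np.float64(-0.025), 0], [np.float64(-0.017), np.float64(-0.057), np.float64(-0.053), 0], [np.float64(-0.025), np.float64(-0.083), np.float64(-0.083), 0], [np.float64(-0.031), np.float64(-0.106), np.float64(-0.116), 0], [np.float64(-0.037), np.float64(-0.127), np.float64(-0.149), 0], [np.float64(-0.043), np.float64(-0.145), np.float64(-0.185), 0], [np.float64(-0.047), np.float64(-0.159), np.float64(-0.221), 0], [np.float64(-0.05), np.float64(-0.171), np.float64(-0.259), 0], [np.float64(-0.053), np.float64(-0.18), np.float64(-0.297), 0], [np.float64(-0.055), np.float64(-0.186), np.float64(-0.336), 0], [np.float64(-0.056), np.float64(-0.188), np.float64(-0.375), 0]]
```

View pics/m4.png

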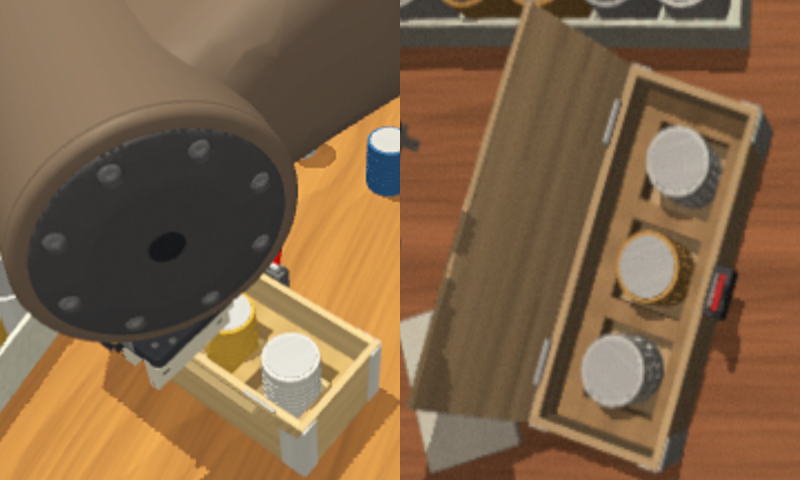

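The gold tin stands upright in the middle pocket, at about (650, 268) in the right half, and the lid hasn't moved. Next I'll close the lid from outside.

Emit:
send_rows([
  [[0,0,-0.15,0],[0,0,-0.285,0],[0,0,-0.285,0],[-0.025,-0.085,-0.285,0],[-0.05,-0.17,-0.285,0],[-0.067,-0.228,-0.285,0],[-0.084,-0.286,-0.285,0]],
])

```text
clock: 13.88
tool_pos: [0.5227, 0.2529, 0.1959]
orientation: [-179.9, 0.1, -106.4]
force: [1.1, 3.3, 3.0]
opening: 0.0006
gripper_force: 1.6
```

Emit:
send_rows([
  [[-0.017,-0.059,0,0],[-0.033,-0.112,0,0],[-0.046,-0.157,-0.002,0],[-0.059,-0.201,-0.009,0],[-0.072,-0.244,-0.019,0],[-0.084,-0.286,-0.034,0],[-0.096,-0.326,-0.053,0],[-0.107,-0.365,-0.075,0],[-0.118,-0.401,-0.1,0]],
])

```text
clock: 15.0
tool_pos: [0.4984, 0.1724, 0.1741]
orientation: [180.0, -0.0, -106.4]
force: [0.5, -0.5, 3.8]
opening: 0.0004
gripper_force: 1.2
```

Emit:
send_rows([
  [[-0.009,-0.029,-0.025,0],[-0.017,-0.057,-0.053,0],[-0.025,-0.083,-0.083,0],[-0.031,-0.106,-0.116,0],[-0.037,-0.127,-0.149,0],[-0.043,-0.145,-0.185,0],[-0.047,-0.159,-0.221,0],[-0.05,-0.171,-0.259,0],[-0.053,-0.18,-0.297,0],[-0.055,-0.186,-0.336,0],[-0.056,-0.188,-0.365,0]],
])

```text
clock: 16.38
tool_pos: [0.4874, 0.1354, 0.1009]
orientation: [180.0, -0.0, -106.4]
force: [-0.3, -0.9, 2.6]
opening: 0.0007
gripper_force: 0.8
```

Emit:
send_rows([
  [[0,0,-0.01,0],[0,0,-0.018,0],[0,0,-0.025,0],[0,0,-0.025,0]],
])

```text
clock: 16.88
tool_pos: [0.4875, 0.1354, 0.0999]
orientation: [-179.9, -0.0, -106.3]
force: [-16.3, -2.7, 39.7]
opening: 0.0005
gripper_force: 19.8
```

Emit:
send_rows([
  [[0,0,0.1,0],[0,0,0.3,0],[0,0,0.5,0],[0,0,0.615,0],[0.05,-0.25,0.615,0],[0.08,-0.5,0.615,0],[0.108,-0.696,0.615,0],[0.108,-0.696,0.615,0],[0.108,-0.696,0.615,0]],
])

```text
clock: 18.0
tool_pos: [0.5092, -0.0035, 0.2193]
orientation: [180.0, 0.0, -106.5]
force: [0.1, 0.3, 0.3]
opening: 0.0001
gripper_force: 0.0
```

Run:
```python
from path import *
o=ctrl.get_obs();g=o["tool_pos"];print(g,o["force"])
for n in("side","top"):
    v=cv2.resize(ctrl.snapshot(n)[:,:,::-1],None,fx=3,fy=3)
    for t in("hasp_tip","hasp_hinge"): print(n,t,[(round(d["conf"],2),np.round(d["pixel"],1)) for d in ctrl.spot_point(t,n)][:2],np.round(proj(n,case_pts([.5506,.1353,-.2861,0,1.874])[t]),1))
    for t in case_pts([.5506,.1353,-.2861,0,1.874]).values(): r,c=proj(n,t); cv2.circle(v,(int(3*c+1),int(3*r+1)),2,(255,0,255),-1)
    cv2.imwrite(f"pics/{n}4.png",v[330:1050,300:900] if n=="side" else v[240:810,60:600])
cv2.imwrite("pics/m5.png",np.hstack([cv2.resize(cv2.imread(f"pics/{n}4.png"),(400,480)) for n in("side","top")]))
s2=np.array([*W(0,-.145),.15])
def tcp(th):
    if th>np.pi/2: y=-.078+.064*np.cos(th)-.002*np.sin(th)-.0095; z=.15
    else:
        r=.05+.013*(1-th/1.57); y=-.078+r*np.cos(th)-.002*np.sin(th)-.0095; z=.102+r*np.sin(th)+.002*np.cos(th)
    return [*W(0,y),z]
def f(x): return [[float(v) for v in r] for r in x]
A=f(rows([tcp(t) for t in np.linspace(1.9,.9,10)],s2))
print("A",A); s3=s2+.2*np.array(A[-1][:3])
print("B",f(rows([tcp(t) for t in np.linspace(.82,0,10)],s3)))
```

```text
[ 0.5091913  -0.00346978  0.21934475] [0.11438643 0.2973551  0.34975239]
side hasp_tip [(0.5, array([214.9, 235.3]))] [218.2 237.5]
side hasp_hinge [(0.58, array([243.1, 230.7]))] [241.2 233.6]
top hasp_tip [] [195.7 165.8]
top hasp_hinge [] [194.6 162.6]
A [[0.049, 0.167, 0.0, 0.0], [0.059, 0.2, 0.0, 0.0], [0.069, 0.233, 0.0, 0.0], [0.079, 0.267, 0.01, 0.0], [0.087, 0.294, 0.014, 0.0], [0.095, 0.322, 0.015, 0.0], [0.103, 0.351, 0.012, 0.0], [0.111, 0.379, 0.006, 0.0], [0.12, 0.407, -0.003, 0.0], [0.128, 0.434, -0.016, 0.0]]
B [[0.005, 0.019, -0.012, 0.0], [0.011, 0.039, -0.027, 0.0], [0.017, 0.059, -0.044, 0.0], [0.022, 0.076, -0.063, 0.0], [0.027, 0.093, -0.085, 0.0], [0.031, 0.107, -0.108, 0.0], [0.035, 0.12, -0.132, 0.0], [0.038, 0.13, -0.158, 0.0], [0.04, 0.138, -0.186, 0.0], [0.042, 0.144, -0.214, 0.0]]
```

View pics/m5.png

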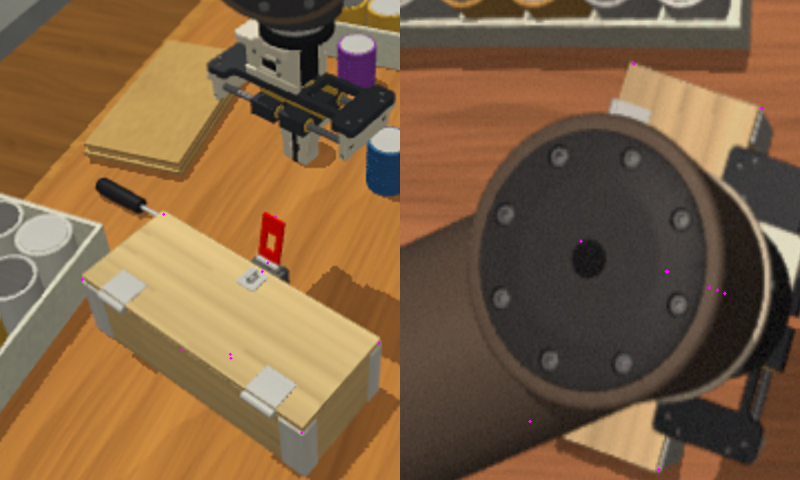

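The lid is flat and shut, and the red hasp is still open at about (270, 240) in the left half. Now I'll swing the hasp.

Emit:
send_rows([
  [[0,0,-0.2,0],[0,0,-0.35,0],[0,0,-0.35,0],[0.025,0.08,-0.35,0],[0.049,0.167,-0.35,0],[0.059,0.2,-0.35,0],[0.069,0.233,-0.35,0],[0.079,0.267,-0.34,0]],
])

```text
clock: 19.3
tool_pos: [0.5247, 0.05, 0.1514]
orientation: [180.0, -0.0, -106.4]
force: [-0.6, -1.1, -1.9]
opening: 0.0004
gripper_force: 0.7
```

Emit:
send_rows([
  [[0.008,0.027,0.004,0],[0.016,0.055,0.005,0],[0.024,0.084,0.002,0],[0.032,0.112,-0.004,0],[0.041,0.14,-0.013,0],[0.049,0.167,-0.026,0]],
])

```text
clock: 20.05
tool_pos: [0.5349, 0.0835, 0.1462]
orientation: [-180.0, 0.0, -106.4]
force: [0.0, -0.9, 0.3]
opening: 0.0003
gripper_force: 0.7
```

Emit:
send_rows([
  [[0.005,0.019,-0.012,0],[0.011,0.039,-0.027,0],[0.017,0.059,-0.044,0],[0.022,0.076,-0.063,0],[0.027,0.093,-0.085,0],[0.031,0.107,-0.108,0],[0.035,0.12,-0.132,0],[0.038,0.13,-0.158,0],[0.04,0.138,-0.186,0],[0.042,0.144,-0.21,0]],
])

```text
clock: 21.3
tool_pos: [0.5432, 0.112, 0.104]
orientation: [180.0, -0.0, -106.4]
force: [-1.6, -2.6, 8.0]
opening: 0.0002
gripper_force: 4.8
```

Emit:
send_rows([
  [[0,0,-0.006,0],[0,0,-0.012,0],[0,0,-0.012,0]],
])

```text
clock: 21.68
tool_pos: [0.5434, 0.1119, 0.1036]
orientation: [-179.9, 0.0, -106.4]
force: [-6.1, -1.0, 16.2]
opening: 0.0004
gripper_force: 8.3
```

Emit:
send_rows([
  [[0,0,0.05,0],[0,0,0.2,0],[0,0,0.5,0],[0,-0.2,0.7,0],[0,-0.5,0.7,0],[0,-0.8,0.7,0],[0,-1,0.7,0],[0,-1,0.7,0]],
])

```text
clock: 22.68
tool_pos: [0.5429, -0.0903, 0.2419]
orientation: [-180.0, 0.0, -106.6]
force: [0.2, 0.9, 0.3]
opening: 0.0007
gripper_force: 0.0
```

Emit:
send_rows([
  [[0,-0.2,0,0],[0,-0.4,0,0],[0,-0.4,0,0],[0,-0.4,0,0]],
])

```text
clock: 23.18
tool_pos: [0.5433, -0.1674, 0.2418]
orientation: [180.0, 0.0, -106.4]
force: [0.3, -0.0, 0.1]
opening: 0.0007
gripper_force: 0.0
```

Run:
```python
from path import *
p=[.5506,.1353,-.2861,0,0]
print(ctrl.get_obs()["force"])
for n in("side","top"):
    v=cv2.resize(ctrl.snapshot(n)[:,:,::-1],None,fx=3,fy=3)
    r,c=proj(n,case_pts(p)["hasp_tip"]); cv2.circle(v,(int(3*c+1),int(3*r+1)),2,(255,0,255),-1)
    cv2.imwrite(f"pics/{n}5.png",v[330:930,450:950] if n=="side" else v[240:810,60:600])
cv2.imwrite("pics/m6.png",np.hstack([cv2.resize(cv2.imread(f"pics/{n}5.png"),(400,480)) for n in("side","top")]))
```

```text
[ 0.27762514 -0.01775777  0.05990165]
```

View pics/m6.png

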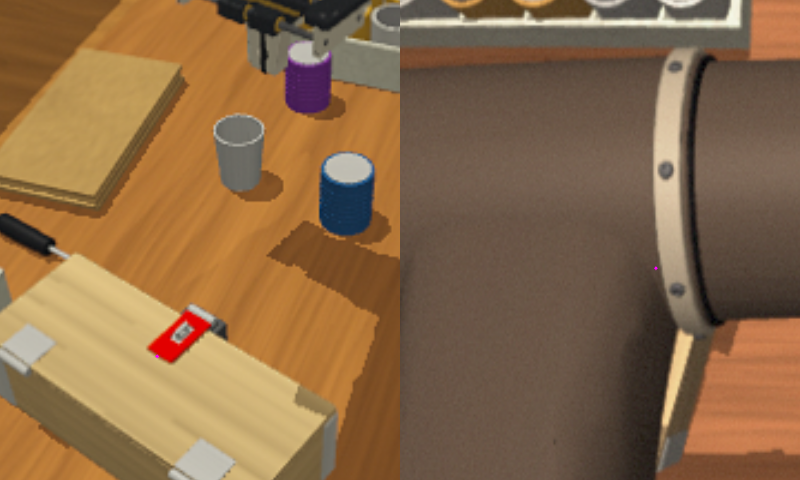

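The side view shows the hasp flat on the shut lid at about (180, 335), with the staple through its slot. The blue and empty tins are standing where they were, so I'm handing in.

```bash
python3 -c "
from plant import ctrl
print(ctrl.close_job())"
```

```text
the job is handed in; nothing more can be done
None
```

The gold tin stands upright in the middle pocket, the lid is shut, and the red hasp lies flat over the staple; I handed the job in at about 23 s, with the blue and empty tins left where they stood.

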